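# Pin the label rail, then press the label holder home behind its lip

## Robot

A 6-joint arm with a two-finger parallel gripper is mounted at the origin on the work surface. World frame = base frame: x ahead of the robot, y to its left, z up, the work surface at z = 0. Lengths are in mm, angles in rad, forces in N, time in s.
With the tool pointing down it reaches from about 350 to 875 mm from the base axis. Payload 4.2 kg.
Tool frame: the origin (TCP) lies midway between the tips of the shut fingers; the grasp point (between the pads) lies 19 mm behind it (arm.grasp_offset is the distance from the TCP to the grasp point, in mm); z points along the fingers, y is the direction in which the jaws open and shut (so a half turn about z gives the same grasp; the last joint's range is limited). The gripper opens to 85 mm and grips with 20 to 120 N. Pads are 22 mm wide; open, the fingers measure 114 mm over their backs; the gripper's body (76 mm by 85 mm) begins 54 mm behind the grasp point. The pads swing forward as they close: fully open they stand 13 mm farther back than shut.
Start: joints at [1.514, 0.385, 0.008, 0, -1.194, -0.259], TCP at [194.078, 594.082, 231.312] pointing down, gripper open.
Joint ranges: [-3.14, 3.14], [-1.21, 2.06], [-1.07, 1.41], [-3.16, 2.05], [-2.99, -0.16], [-3.1, 3.1]. Speed limits (rad/s): [2.79, 2.79, 3.14, 3.14, 3.14, 3.14].

## Interface

Orientations are given as a unit quaternion [x, y, z, w].
In Python, from bench import arm gives the robot as it stands.
- The arm moves only by the tool move_arm, never from a script. Its argument "moves" is a list of rows, each an object with "gripper": the gripper's target within -1 to 1 (fully open at 1, half-way at 0, shut at -1); "xyz": the shift along the tool's x, y, z in cm, a list of three; "angular": the turn, a rotation vector about the tool's x, y, z in rad, a list of three. In form: [{"gripper": gripper, "xyz": [dx, dy, dz], "angular": [wx, wy, wz]}, ...]. A call has 1 to 10 rows; each row is the pose to reach, as a shift and turn from the pose commanded when the call began, along the tool's axes at that moment; what a row does not reach only later rows make up. A row lasts 1/8 s, in which the tool goes at most 62.5 mm and 10.7 degrees, less where a joint would pass 70% of its speed; a pose out of reach is approached as far as the arm can. A call with a gripper value outside its range is refused whole. The fingers move at their own pace and stop on an object; the grip force is fixed at half the most. Time passes only in rows, so rows that repeat a pose let the fingers close. It gives the time, the measured TCP pose, the force and the opening at its end, in the units of the state.
- arm.read_state(): the state, without advancing time (a new reading comes with each control period).
- arm.get_image(name): name is "scene" or "top"; returns (picture, depth): 384x512x3 uint8, blue, green, red; 384x512 float32, mm along the optical axis (not along the pixel's ray), 0 where there is no reading.
- arm.get_calibration(name): a dict with "camera_matrix" (3x3 intrinsics, pixels), "R" (3x3) and "t" (3): a world point X has camera coordinates R X + t. Camera axes: x right, y down, z forward; pixel columns grow to the right and rows downward; lengths in mm; the calibration is good to about 2 mm. A picture is of the moment at which its call begins. get_calibration takes no time and is no camera call.
- arm.job_done(): hands the job in, once; it reports no verdict.
The state is a dict: "clock": time; "joints": joint angles; "joint_vel": joint speeds; "joint_efforts": joint torques, N m; "position": TCP position; "ee_rot": TCP orientation; "contact_force": force on the tool from outside, world axes, zero at the start; "wrist_torque": the same for the moment, N m; "gripper_width": finger opening in mm.
Only numpy, scipy, OpenCV 4.12 (cv2) and the standard library are available. Lean on these libraries where they do the work, as an engineer would, in place of code of your own. Each camera call takes 0.05 s, during which the arm holds its last target. There are 200 camera calls.

## Task

Take the lock pin from its block and push it fully down through the ear of the label rail and the hole in the riser shelf below, and let go of it. Then take the label holder from its stand, push its tongue down behind the lip of the rail between the two end stops until the spring strip underneath is pressed fully home, without forcing it, and finish while still holding it pressed down there, upright. Do not disturb the meter, the parts tray or the heatsink on the bench.

Things in the scene. Friction and masses are not known exactly. Their poses are not given: they have to be found in the camera images.
- shelf: low grey riser shelf, fixed to the bench: board 200 (x) x 300 (y) x 18 mm, top face 90 mm above the bench, on dark side panels. Origin at bench level under the middle of the board; +x points to the back of the shelf, -x to its front edge (towards the robot), +z up. Place and yaw vary. Two flat things, up to 12 mm high, are fixed on its rear half.
- pin: loose steel lock pin, upright: knurled round grip 16 mm across and 30 mm tall on a shank 8 mm across and 40 mm long with tapered end; about 40 g. Origin on the axis at the shoulder (underside of the grip), +z up. It starts in the hole of the black block, its shoulder on the block's top, 45 mm above the bench.
- pin_block: fixed black block 60 x 60 x 45 mm with a 9.5 mm hole through its middle, which holds the pin. Origin at the centre of the underside. Block and stand may swap sides.
- ear_hole (a point): centre of the 12 mm hole in the rail's ear, on the ear's top face, 94 mm above the bench; axes as the shelf's. The ear is a 4 mm aluminium tab, 56 x 40 mm, lying on the shelf top near the rail's +y end. With the pin fully in, its shoulder rests on the ear, its origin at this point. The rail has up to 1.5 mm of play either way along the shelf edge.
- shelf_hole (a point): centre of the 11 mm hole through the shelf board, on the board's top face, below the ear's hole (open below, room for the whole shank). Axes as the shelf's.
- holder: loose white label holder: an upright plate 80 mm wide (its y), 80 mm tall (z), symmetric front to back. The lower 40 mm are a tongue 6 mm thick (x); above that it is a pocket 10 mm thick, which is the place to grip, across x. 60 g or so. Origin at the middle of the lower edge of the tongue, +z up. It starts upright in a grey stand, its lower edge 10 mm above the bench.
- stand: fixed grey stand 60 x 110 mm, 35 mm tall, with an upright slot 8 mm wide and 25 mm deep along its y for the label holder. Origin at the centre of the underside. Block and stand may swap sides.
- bay (a point): middle of the mouth of the bay behind the rail's lip on the shelf's front edge, level with the shelf top (z 90 mm); axes as the shelf's. A slot 10 mm wide (x, shelf face to lip) and 90 mm long (y) between end stops; the lip flares outward, 6 mm above the shelf. Holder's y goes along y, either way round. Its lower edge meets the spring strip 23 mm below this point; fully home 32 mm below.
- strip (a joint): how far the steel spring strip in the floor of the bay is pressed down, m: 0 when free, 0.009 fully home at a firm stop. It starts to yield at about 2.4 N and takes about 10 N at the stop; let go, it lifts the holder again.
- meter: bystander: black hand-held multimeter 78 x 150 x 34 mm lying on the bench between robot and shelf. Origin at the centre of its underside.
- tray: bystander: small grey parts tray 120 x 90 x 30 mm on the bench. Origin at the centre of its underside.
- heatsink: bystander: finned aluminium heatsink 80 x 60 x 30 mm on the bench. Origin at the centre of its underside.

How it is judged:
By the outcome, as a careful person would: the job done as asked, in the order asked, and still so for the second after the job is handed in, while the arm keeps its last pose, push and grip.
It also fails if it takes over 59 s, if anything falls off the work surface, if the arm or the gripper's body presses on something with over 40 N, if the wrist force passes 120 N, or if a joint passes its speed limit or range.

## Working session

There is one attempt and no reset: what is moved stays moved. The work goes in short steps, Python scripts to look and compute and a tool call to move; the robot and the scene stay as the last step left them, time stands still between calls to the robot, and variables do not carry over. Pictures are saved under pics/ and viewed, about 8 in all and at most 12, crops included, and the job is handed in when it is done.

Besides the shell and the picture viewer there is one more tool, called after ">>>" by a JSON object that holds its "method" and its "body". move_arm: Moves the arm, as the interface text tells. Its arguments: {"type":"object","properties":{"moves":{"type":"array","items":{"type":"object","properties":{"gripper":{"type":"number"},"xyz":{"type":"array","items":{"type":"number"}},"angular":{"type":"array","items":{"type":"number"}}}}}},"required":["moves"]}

```bash
mkdir -p pics; ls
python3 - <<'E'
from bench import arm
import cv2,numpy as np
print(arm.read_state())
for n in("top","scene"):
    p,d=arm.get_image(n); cv2.imwrite(f"pics/{n}0.png",p); np.savez(f"{n}0.npz",p=p,d=d)
    c=arm.get_calibration(n); print(n,c)
E
```

```text
pics
{'clock': 0.0, 'joints': array([ 1.51360293e+00,  3.85555299e-01,  6.57351629e-03, -4.88840600e-04,
       -1.19399538e+00, -2.58604007e-01]), 'joint_vel': array([ 0.0005993 ,  0.00113288, -0.00037952,  0.00092353,  0.00056345,
        0.00171876]), 'joint_efforts': array([-3.52853431e-05, -3.92285728e+01,  1.88395375e+01,  4.18589383e+00,
       -4.60650801e-03,  5.15108042e-06]), 'position': array([193.90875946, 593.52198081, 230.2033843 ]), 'ee_rot': array([ 9.87545081e-01, -1.57332361e-01, -1.16398929e-04,  1.10773132e-03]), 'contact_force': array([ 0.66538308, -0.25393942,  0.22497616]), 'wrist_torque': array([-0.02863426,  0.00197674,  0.01277944]), 'gripper_width': 85.77021845821865}
top {'camera_matrix': array([[369.45363453,   0.        , 253.82678888],
       [  0.        , 369.45363453, 189.35463118],
       [  0.        ,   0.        ,   1.        ]]), 'R': array([[ 0.01144614, -0.99976616, -0.01834702],
       [-0.98094361, -0.0076679 , -0.19414129],
       [ 0.1939552 ,  0.02021956, -0.98080199]]), 't': array([ -2.98973916, 545.70789939, 918.86311669])}
scene {'camera_matrix': array([[360.84130791,   0.        , 246.36475021],
       [  0.        , 360.84130791, 201.76190056],
       [  0.        ,   0.        ,   1.        ]]), 'R': array([[ 0.57063079,  0.8211    ,  0.01323961],
       [ 0.60233492, -0.40753077, -0.68637549],
       [-0.55818737,  0.39964167, -0.72712681]]), 't': array([-300.72940459, -269.15281457, 1453.15240782])}
```

View pics/top0.png

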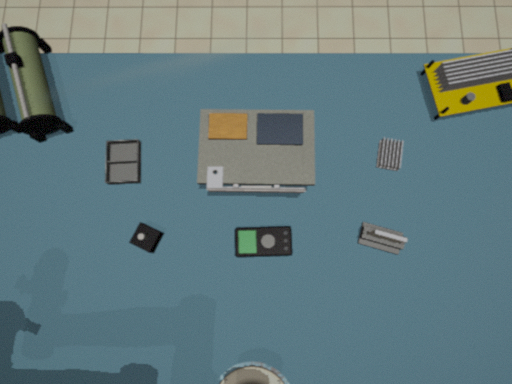

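View pics/scene0.png

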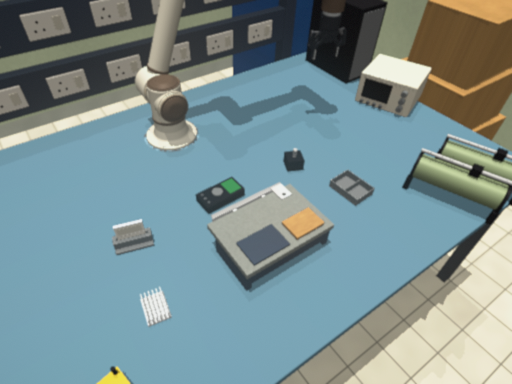

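The top view shows the block and pin at about (147,237), the ear at (215,177) with its hole near (215,172), the rail lip along row 188, and the stand with the holder at about (385,237). The next picture is an enlarged composite of these.

```bash
cat > h.py <<'E'
import cv2,numpy as np
from bench import arm
def cal(n):
    c=arm.get_calibration(n); return c["camera_matrix"],np.array(c["R"]),np.array(c["t"])
def ray(n,uv,z):
    "pixel(s) -> world on plane z"
    K,R,t=cal(n); uv=np.atleast_2d(np.asarray(uv,float))
    d=(np.linalg.inv(K)@np.c_[uv,np.ones(len(uv))].T).T@R; C=-R.T@t
    return C+d*((z-C[2])/d[:,2])[:,None]
def proj(n,X):
    K,R,t=cal(n); x=(np.atleast_2d(X)@R.T+t)@K.T; return x[:,:2]/x[:,2:]
def cloud(n,d):
    K,R,t=cal(n); v,u=np.indices(d.shape); 
    p=np.stack([(u-K[0,2])/K[0,0]*d,(v-K[1,2])/K[1,1]*d,d],-1); return (p-t)@R
def crop(p,u,v,w,h,s): return cv2.resize(p[v:v+h,u:u+w],None,fx=s,fy=s,interpolation=cv2.INTER_NEAREST)
E
python3 - <<'E'
from h import *
t=np.load("top0.npz");s=np.load("scene0.npz")
a=np.hstack([crop(t["p"],125,217,40,40,6),crop(t["p"],200,160,40,40,6),crop(t["p"],355,217,53,40,6)])
b=np.hstack([crop(s["p"],270,140,40,50,6),crop(s["p"],262,170,40,50,6),crop(s["p"],107,213,53,50,6)])
cv2.imwrite("pics/c1.png",np.vstack([a,b]))
for n,x in(("top",t),("scene",s)):
    print(n,(x["d"]>0).mean()); c=cloud(n,x["d"])
    if n=="top":
        for uv in((147,237),(141,237),(260,145),(215,182),(250,188),(300,230),(372,236),(395,236)): print(uv,c[uv[1],uv[0]].round(1))
E
```

```text
top 0.9958953857421875
(147, 237) [418.8 279.3  44.5]
(141, 237) [416.8 285.5  73.6]
(260, 145) [655.2 -13.1  91.8]
(215, 182) [556.1 100.2  93.3]
(250, 188) [541.8  11.2  90.4]
(300, 230) [ 444.8 -123.2    0.5]
(372, 236) [ 427.9 -305.6   37.4]
(395, 236) [ 424.7 -346.7   88.3]
scene 0.9961700439453125
```

View pics/c1.png

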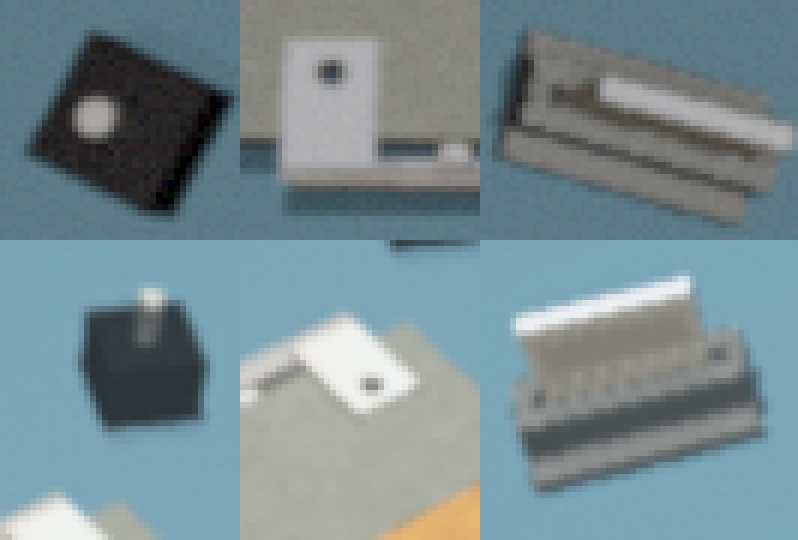

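The composite shows the pin top at top-view pixel (140.2,236), the ear hole at (214.8,171.5), two bright end stops near (235,187) and (276,187), and the holder's top edge, which is clear in both views. I'll refine these numerically.

Run:
```python
from h import *
T=np.load("top0.npz");S=np.load("scene0.npz")
def cen(p,box,thr,inv=False):
    u,v,w,h=box; g=cv2.cvtColor(p,cv2.COLOR_BGR2GRAY)[v:v+h,u:u+w].astype(float)
    wt=np.clip((thr-g) if inv else (g-thr),0,None); vv,uu=np.indices(g.shape)
    return np.array([(wt*uu).sum(),(wt*vv).sum()])/wt.sum()+[u,v]
def gr(p,box):
    u,v,w,h=box; return cv2.cvtColor(p,cv2.COLOR_BGR2GRAY)[v:v+h,u:u+w]
pt=cen(T["p"],(135,230,11,12),80); print("pin top px",pt,ray("top",pt,75))
et=cen(T["p"],(211,168,8,8),130,True); print("hole top",et,ray("top",et,94))
es=cen(S["p"],(280,190,8,8),170,True); print("hole scene",es,ray("scene",es,94))
print(gr(S["p"],(278,188,12,10)));print(gr(T["p"],(209,166,12,12)))
print("pin scene top"); print(gr(S["p"],(290,145,12,14)))
# board
c=cloud("top",T["d"]); g=np.zeros((384,512),bool); g[100:200,180:330]=1
m=g&(abs(c[...,2]-91)<5)
r=cv2.minAreaRect(c[m][:,:2].astype(np.float32)); print("board rect",r)
# holder top and stand
b=np.zeros_like(g); b[215:265,350:415]=1
for lo,hi,nm in((80,100,"holder top"),(30,41,"stand")):
    m=b&(c[...,2]>lo)&(c[...,2]<hi); print(nm,m.sum(),cv2.minAreaRect(c[m][:,:2].astype(np.float32)),np.median(c[m][:,2]))
hs=cv2.cvtColor(T["p"],cv2.COLOR_BGR2GRAY); 
m=b&(hs>150); v,u=np.nonzero(m); w=ray("top",np.c_[u,v],90); print("holder by colour",w.mean(0),cv2.minAreaRect(w[:,:2].astype(np.float32)))
s2=cv2.cvtColor(S["p"],cv2.COLOR_BGR2GRAY); b2=np.zeros_like(g); b2[210:265,100:170]=1
m=b2&(s2>225); v,u=np.nonzero(m); w=ray("scene",np.c_[u,v],90); print("scene holder",m.sum(),w.mean(0),cv2.minAreaRect(w[:,:2].astype(np.float32)))
# rail
print(gr(T["p"],(226,180,58,14))[:, ::1].tolist())
# bystanders top heights
```

```text
pin top px [140.39846589 236.06701655] [[419.04760352 286.75292919  75.        ]]
hole top [214.63807531 171.5125523 ] [[583.27777307 101.89054308  94.        ]]
hole scene [283.46987952 193.75903614] [[580.50616733  99.11315422  94.        ]]
[[241 241 241 241 241 241 239 232 209 184 173 172]
 [240 241 241 241 241 241 241 240 231 210 183 172]
 [240 240 241 241 241 241 242 241 239 231 210 185]
 [240 240 241 241 240 239 240 240 241 240 232 217]
 [240 240 240 238 229 219 222 230 239 242 240 235]
 [240 240 240 233 194 158 162 194 233 241 242 240]
 [237 240 240 232 185 138 139 181 232 241 240 234]
 [224 237 241 238 224 200 201 223 235 233 221 206]
 [185 217 236 241 239 234 231 230 220 205 183 177]
 [164 179 216 235 238 232 219 205 182 174 170 171]]
[[154 151 154 154 155 153 155 153 154 153 156 156]
 [169 172 172 171 174 171 172 171 172 171 174 170]
 [175 177 175 175 173 174 175 172 174 176 174 174]
 [175 177 174 171 168 161 157 162 170 175 177 174]
 [176 176 174 165 142 116 102 125 156 171 174 176]
 [175 175 172 151 104  71  59  93 139 167 176 176]
 [176 175 173 151 104  71  67  94 142 1
[... 4866 characters left out ...]
 92, 94, 94, 95, 94, 93, 96, 96, 97, 103, 102, 102, 104, 102, 100, 101, 101, 102, 102, 100, 105, 101, 102, 101, 106, 107, 112, 109, 114, 112, 111, 110, 111, 109, 109, 107, 110, 110, 108, 110, 108, 110, 110, 117, 121, 121, 119, 123], [76, 76, 75, 79, 75, 75, 76, 78, 79, 78, 76, 75, 75, 71, 77, 78, 74, 70, 75, 74, 77, 79, 72, 75, 78, 73, 77, 79, 76, 78, 73, 74, 76, 73, 75, 79, 78, 81, 78, 78, 84, 79, 77, 79, 80, 82, 79, 80, 80, 81, 85, 78, 78, 83, 88, 88, 84, 85], [80, 76, 80, 76, 80, 79, 80, 76, 79, 78, 79, 82, 77, 76, 80, 79, 81, 80, 82, 79, 74, 80, 79, 75, 77, 80, 77, 81, 78, 82, 79, 77, 79, 78, 75, 78, 77, 78, 76, 80, 79, 81, 82, 80, 76, 79, 77, 77, 78, 75, 75, 72, 82, 83, 78, 79, 79, 82]]
```

Run:
```python
from h import *
T=np.load("top0.npz");S=np.load("scene0.npz")
c=cloud("top",T["d"]); g=cv2.cvtColor(T["p"],cv2.COLOR_BGR2GRAY).astype(float)
# board front edge: first crossing below 103 in rows 178..187
def fe(u):
    col=g[178:188,u]; i=np.argmax(col<103); return 178+i-1+(col[i-1]-103)/(col[i-1]-col[i])
us=np.r_[241:273]; e=np.array([[u,fe(u)] for u in us]); w=ray("top",e,90)
print("front edge fit x=a*y+b",np.polyfit(w[:,1],w[:,0],1), w[:,0].std())
m=np.zeros(g.shape,bool); m[100:200,180:330]=1; m&=abs(c[...,2]-91)<5
for u in (199,):pass
P=c[m]
back=[P[abs(P[:,1]-y)<3][:,0].max() for y in np.arange(-130,131,10)]
print("back edge",np.polyfit(np.arange(-130,131,10),back,1))
for x in(600,650,700,740):
    q=P[abs(P[:,0]-x)<3]; print("sides",x,q[:,1].min(),q[:,1].max())
for nm,uv in(("stopL",(235.2,185.2)),("stopR",(276.3,185.8))):
    u,v=map(round,uv); print(nm,c[v-1:v+2,u].round(1).tolist(),[ray("top",uv,z)[0].round(1).tolist() for z in(90,96)])
print("lip depths",[c[v,255].round(1).tolist() for v in range(181,194)])
s=cv2.cvtColor(S["p"],cv2.COLOR_BGR2GRAY).astype(float)
vv,uu=np.indices((5,7)); wt=np.clip(s[146:151,292:299]-165,0,None); ps=np.array([(wt*uu).sum(),(wt*vv).sum()])/wt.sum()+[292,146]
print("pin scene",ps,ray("scene",ps,75))
```

```text
front edge fit x=a*y+b [1.50152305e-02 5.54690468e+02] 0.45107638289794516
back edge [9.02715345e-03 7.53394719e+02]
sides 600 -151.46608889996733 147.8698975878766
sides 650 -150.02420473607336 147.9481033703063
sides 700 -150.65761684985185 147.13597091635063
sides 740 -151.97526255200563 146.32077325061562
stopL [[551.6, 49.4, 91.8], [549.2, 49.4, 91.1], [547.1, 49.5, 88.5]] [[548.9, 48.9, 90.0], [547.6, 48.5, 96.0]]
stopR [[551.0, -54.7, 86.3], [547.4, -54.5, 90.9], [545.5, -54.6, 87.4]] [[548.1, -55.3, 90.0], [546.9, -55.1, 96.0]]
lip depths [[560.9, -1.2, 86.6], [557.2, -1.3, 91.6], [555.1, -1.3, 89.5], [554.3, -1.1, 80.9], [568.4, 0.2, 1.5], [551.3, -1.0, 70.3], [549.2, -1.0, 67.5], [541.7, -1.4, 91.4], [538.4, -1.5, 95.2], [535.4, -1.6, 97.4], [539.9, -1.0, 60.6], [540.2, -0.7, 45.3], [546.0, 0.0, -0.2]]
pin scene [294.84477612 148.82089552] [[414.18844626 286.98495414  75.        ]]
```

Run:
```python
from h import *
S=np.load("scene0.npz");T=np.load("top0.npz")
a=crop(S["p"],200,175,100,60,8); b=crop(T["p"],200,165,110,30,7)
b=cv2.copyMakeBorder(b[:,:800],0,0,0,30,cv2.BORDER_CONSTANT)[:120+90,:800] if b.shape[1]<800 else b
a=a[:380]; cv2.imwrite("pics/c2.png",np.vstack([a,cv2.resize(b,(800,210))]))
```

```text
(no output)
```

View pics/c2.png

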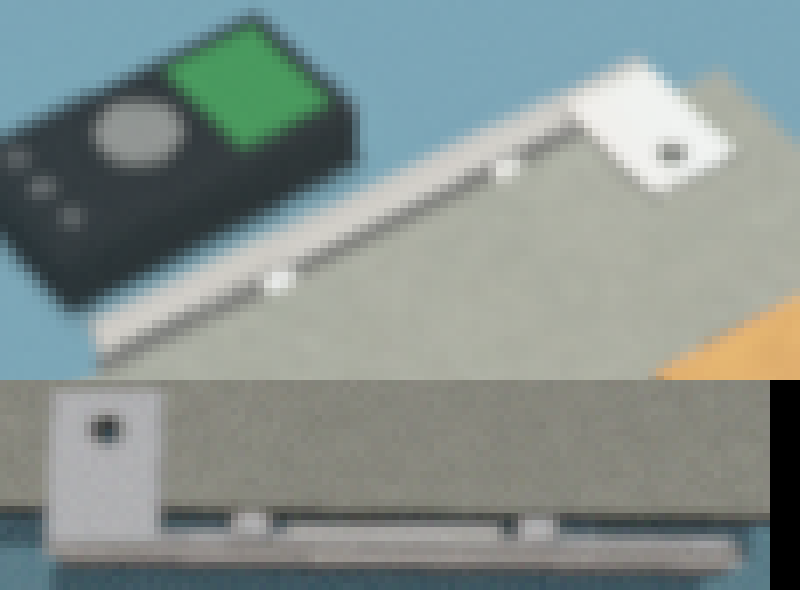

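The scene crop confirms the two end stops, the open slot between them, and the ear with its hole at the +y end. In the top frame that puts the pin at (419,287), the hole at (583,102), the bay at (549.5,-3) and the holder at (425.6,-335.5). The scene camera reads 3–5 mm lower in x. Closing the jaws along x will centre the pin on that axis.

```bash
cat >> h.py <<'E'
from scipy.spatial.transform import Rotation as Ro
def delta(X,yaw_deg):
    "shift (cm, tool axes) and turn to bring TCP to world X, tool down, tool x at yaw"
    s=arm.read_state(); R=Ro.from_quat(s["ee_rot"]); 
    T=Ro.from_euler("z",yaw_deg,degrees=True)*Ro.from_quat([1,0,0,0])
    print("pos",s["position"].round(2),"yaw",np.degrees(np.arctan2(*R.as_matrix()[[1,0],0])).round(2),"F",s["contact_force"].round(2),"w",round(s["gripper_width"],1),"t",s["clock"],"z",R.as_matrix()[:,2].round(4))
    print("->",X,(R.inv().apply(np.array(X)-s["position"])/10).round(2),(R.inv()*T).as_rotvec().round(4))
E
python3 -c "
from h import *
delta([417,287,120],-90)"
```

```text
pos [193.94 593.6  230.32] yaw -18.1 F [-0.15  0.08  0.67] w 85.3 t 0.1 z [-5.0e-04 -1.9e-03 -1.0e+00]
-> [417, 287, 120] [30.73 22.19 11.08] [ 0.0016 -0.0014  1.2549]
```

>>> {"method": "move_arm", "body": {"moves": [{"gripper": 1,"xyz": [30.73,22.19,8],"angular": [0,0,1.255]},{"gripper": 1,"xyz": [30.73,22.19,11],"angular": [0,0,1.255]},{"gripper": 1,"xyz": [30.73,22.19,11],"angular": [0,0,1.255]},{"gripper": 1,"xyz": [30.73,22.19,11],"angular": [0,0,1.255]},{"gripper": 1,"xyz": [30.73,22.19,11],"angular": [0,0,1.255]},{"gripper": 1,"xyz": [30.73,22.19,11],"angular": [0,0,1.255]},{"gripper": 1,"xyz": [30.73,22.19,11],"angular": [0,0,1.255]},{"gripper": 1,"xyz": [30.73,22.19,11],"angular": [0,0,1.255]},{"gripper": 1,"xyz": [30.73,22.19,11],"angular": [0,0,1.255]},{"gripper": 1,"xyz": [30.73,22.19,11],"angular": [0,0,1.255]}]}}

```text
clock: 1.35
position: [417.0, 288.7, 121.6]
ee_rot: [0.708, -0.706, -0.0, -0.0]
contact_force: [-0.2, 0.4, 0.0]
gripper_width: 85.3
```

```bash
python3 -c "
from h import *
delta([417,287,48],-90)
p,d=arm.get_image('scene'); q,_=arm.get_image('top')
cv2.imwrite('pics/c3.png',np.hstack([crop(p,260,100,80,80,5),crop(q,100,190,80,80,5)]))"
```

```text
pos [416.97 288.73 121.65] yaw -89.87 F [-0.23  0.37  0.04] w 85.3 t 1.35 z [ 5.e-04  7.e-04 -1.e+00]
-> [417, 287, 48] [0.18 0.   7.36] [-0.0005  0.0007  0.0023]
```

View pics/c3.png

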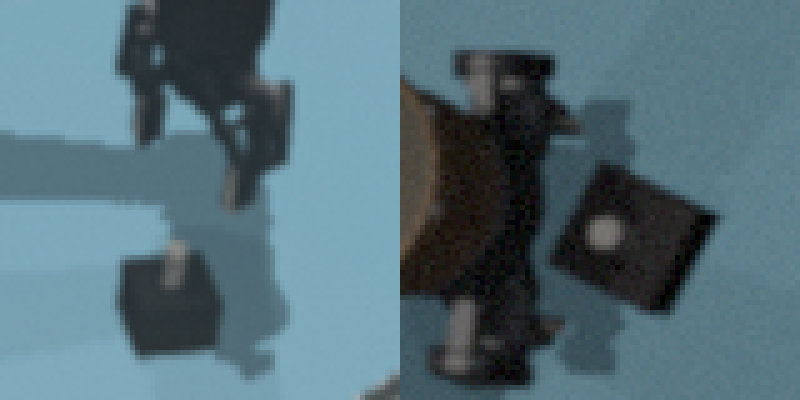

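The jaws straddle the pin along x in both views (scene pin top at about (295,149)). I'll go down and grip.

>>> {"method": "move_arm", "body": {"moves": [{"gripper": 1,"xyz": [0.18,0,3.5],"angular": [0,0,0.002]},{"gripper": 1,"xyz": [0.18,0,6],"angular": [0,0,0.002]},{"gripper": 1,"xyz": [0.18,0,7.25],"angular": [0,0,0.002]},{"gripper": 1,"xyz": [0.18,0,7.25],"angular": [0,0,0.002]},{"gripper": -1,"xyz": [0.18,0,7.25],"angular": [0,0,0.002]},{"gripper": -1,"xyz": [0.18,0,7.25],"angular": [0,0,0.002]},{"gripper": -1,"xyz": [0.18,0,7.25],"angular": [0,0,0.002]},{"gripper": -1,"xyz": [0.18,0,7.25],"angular": [0,0,0.002]},{"gripper": -1,"xyz": [0.18,0,7.25],"angular": [0,0,0.002]},{"gripper": -1,"xyz": [0.18,0,7.25],"angular": [0,0,0.002]}]}}

```text
clock: 2.7
position: [417.6, 286.2, 49.4]
ee_rot: [-0.707, 0.708, -0.0, 0.001]
contact_force: [0.6, -0.6, 5.0]
gripper_width: 14.1
```

>>> {"method": "move_arm", "body": {"moves": [{"gripper": -1,"xyz": [0,0,0],"angular": [0,0,0]},{"gripper": -1,"xyz": [0,0,-2],"angular": [0,0,0]},{"gripper": -1,"xyz": [0,0,-6],"angular": [0,0,0]},{"gripper": -1,"xyz": [0,0,-10],"angular": [0,0,0]},{"gripper": -1,"xyz": [0,0,-13],"angular": [0,0,0]},{"gripper": -1,"xyz": [0,0,-13],"angular": [0,0,0]}]}}

```text
clock: 3.45
position: [417.9, 286.9, 180.8]
ee_rot: [-0.706, 0.708, 0.0, 0.002]
contact_force: [1.2, -0.6, -1.1]
gripper_width: 14.2
```

```bash
python3 -c "
from h import *
delta([581,100.5,180],-90.7)
p,d=arm.get_image('scene'); q,_=arm.get_image('top')
s=arm.read_state(); X=s['position']+[0,0,-20]; u,v=proj('scene',X)[0].astype(int)-30
cv2.imwrite('pics/c4.png',crop(p,u,v,60,60,9)); print(u,v,proj('scene',X))"
```

```text
pos [417.93 286.9  180.76] yaw -90.11 F [ 1.24 -0.61 -1.15] w 14.2 t 3.45 z [ 0.003  0.004 -1.   ]
-> [581, 100.5, 180] [ 18.61 -16.34   0.05] [-0.0029  0.004   0.0103]
267 99 [[297.67313374 129.89038045]]
```

View pics/c4.png

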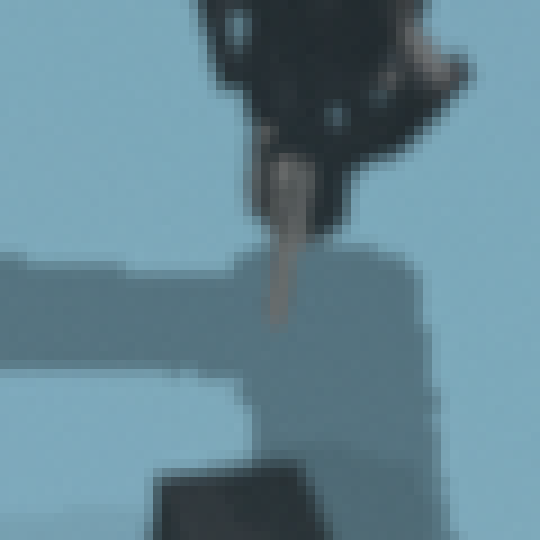

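The pin is held at about scene (299,117) with its tip near (297.5,135). I'll compare that with where an exactly vertical, centred pin would project.

```bash
python3 -c "
from h import *
s=arm.read_state(); P=s['position']; print(P)
for dz in (27,-3,-43): print(dz,((proj('scene',P+[0,0,dz])[0]-[267,99]+.5)*9).round(0),(( proj('scene',P+[0,-5,dz])[0]-[267,99]+.5)*9).round(0),(( proj('scene',P+[5,0,dz])[0]-[267,99]+.5)*9).round(0))
q,_=arm.get_image('top'); p,d=arm.get_image('scene'); 
a=proj('top',P)[0].astype(int); print(a)
cv2.imwrite('pics/c5.png',np.hstack([crop(q,a[0]-30,a[1]-30,60,60,6),crop(p,275,95,50,50,8)[:360]]))"
```

```text
[416.55522467 285.46744848 177.91908426]
27 [296. 176.] [285. 180.] [305. 182.]
-3 [286. 245.] [276. 249.] [295. 251.]
-43 [274. 333.] [263. 337.] [282. 339.]
[126 233]
```

View pics/c5.png

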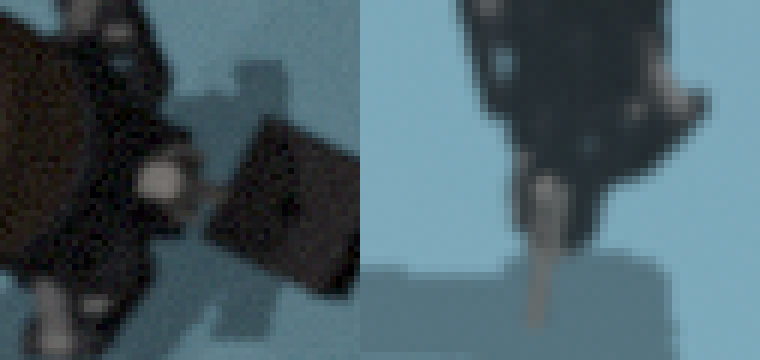

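```bash
python3 -c "
from h import *
s=arm.read_state(); P=s['position']
U=[]
for i in range(3):
    q,_=arm.get_image('top'); g=cv2.cvtColor(q,cv2.COLOR_BGR2GRAY).astype(float)[226:240,114:132]
    w=np.clip(g-85,0,None); w[:, :3]=0; vv,uu=np.indices(g.shape); U.append([(w*uu).sum()/w.sum()+114,(w*vv).sum()/w.sum()+226])
print(g.astype(int)); print(U); U=np.mean(U,0)
P=np.mean([arm.read_state()['position']],0); print(P)
for z in (P[2]+26,P[2]+23): print(z,ray('top',U,z), ray('top',U,z)-P)
"
```

```text
[[ 13  18   2  21  16   8  20   0  10  13  22  33  30  36  60  73  73  75]
 [  3  15  18  21  10   8  14  15  24  37  38  50  42  53  63  67  70  76]
 [  3  16  16  12  18  19  10  31  34  47  58  52  48  48  49  53  69  74]
 [  5  15   7  18   6  23  39  62  70  66  59  43  32  33  38  49  65  75]
 [ 21  12   6   1  18  36  72  97 106 102  91  63  45  32  35  43  65  75]
 [ 12  15  19  23  27  64  92 109 112 116 103  87  57  47  46  59  72  77]
 [  0   9  14  11  42  76 100 111 113 113 110  96  70  50  47  54  67  75]
 [  7  18  14  18  41  82 109 111 113 114 112  97  69  45  47  52  58  61]
 [ 12  18  12  16  43  82  97 109 112 113 106  87  63  49  47  49  47  53]
 [ 24  14  18   9  24  48  62  79  98 101 101  76  53  43  47  55  58  56]
 [ 24  11  12   9  10  23  23  37  58  66  60  49  41  41  45  51  59  63]
 [ 27  13  20   9  14   5  19   9  32  43  42  47  47  45  42  52  65  55]
 [  7  18  18   1   0  18   9  15  18  31  40  54  52  54  50  60  64  46]
 [  8   0  12   5  19  10   9  14  16  18  35  46  46  55  61  62  51  35]]
[[np.float64(122.46116504854369), np.float64(232.73462783171522)], [np.float64(122.46793760831889), np.float64(232.684575389948)], [np.float64(122.37810945273631), np.float64(232.47761194029852)]]
[416.88432445 285.48862303 177.6527561 ]
203.65275609747255 [[417.54591935 284.71335402 203.6527561 ]] [[ 0.6615949  -0.77526902 26.        ]]
200.65275609747255 [[417.77152362 285.84133968 200.6527561 ]] [[ 0.88719917  0.35271664 23.        ]]
```

```bash
python3 -c "
from h import *
delta([582,101,177.7],-90.7)"
```

```text
pos [416.88 285.49 177.65] yaw -90.12 F [ 0.01 -0.99 -0.8 ] w 14.2 t 3.8 z [-0.0016 -0.0018 -1.    ]
-> [582, 101, 177.7] [ 18.41 -16.55   0.  ] [ 0.0016 -0.0019  0.0101]
```

>>> {"method": "move_arm", "body": {"moves": [{"gripper": -1,"xyz": [5,-4.5,0],"angular": [0,0,0.01]},{"gripper": -1,"xyz": [9.2,-8.3,0],"angular": [0,0,0.01]},{"gripper": -1,"xyz": [13.5,-12.4,0],"angular": [0,0,0.01]},{"gripper": -1,"xyz": [17,-15.2,0],"angular": [0,0,0.01]},{"gripper": -1,"xyz": [18.4,-16.55,1.5],"angular": [0,0,0.01]},{"gripper": -1,"xyz": [18.4,-16.55,2.5],"angular": [0,0,0.01]},{"gripper": -1,"xyz": [18.4,-16.55,2.5],"angular": [0,0,0.01]},{"gripper": -1,"xyz": [18.4,-16.55,2.5],"angular": [0,0,0.01]}]}}

```text
clock: 4.8
position: [582.0, 102.7, 154.0]
ee_rot: [-0.704, 0.711, -0.0, 0.0]
contact_force: [0.3, 0.5, -1.0]
gripper_width: 14.1
```

```bash
python3 -c "
from h import *
delta([582,101,150],-90.7)
p,d=arm.get_image('scene'); q,_=arm.get_image('top'); P=arm.read_state()['position']
a=proj('top',P)[0].astype(int);b=proj('scene',P+[0,0,-40])[0].astype(int); print(a,b)
cv2.imwrite('pics/c6.png',np.hstack([crop(q,a[0]-25,a[1]-25,50,50,8),crop(p,b[0]-25,b[1]-25,50,50,8)]))
g=cv2.cvtColor(q,cv2.COLOR_BGR2GRAY).astype(int); print(g[a[1]-14:a[1]+6,a[0]-9:a[0]+10])
g=cv2.cvtColor(p,cv2.COLOR_BGR2GRAY).astype(int); print(g[b[1]-16:b[1]+10,b[0]-9:b[0]+10])"
```

```text
pos [581.97 102.69 154.02] yaw -90.57 F [ 0.28  0.5  -0.96] w 14.1 t 4.8 z [ 2.e-04 -0.e+00 -1.e+00]
-> [582, 101, 150] [ 0.17 -0.    0.4 ] [-0.0002 -0.      0.0022]
[211 165] [285 188]
[[ 33  21  27  25  22  32  23  25  16  24  31  21  28  27  11  16  27  63
  112]
 [ 15  28  25  24  35  27  32  24  30  26  30  22  23  19  23  18  27  76
  117]
 [ 24  30  26  25  20  19  36   8  30  21  30  32  12  20  21  11  39  92
  118]
 [ 27  23  26  20  28  19  31  32  29  27  32  21  24   8   4  20  51  99
  126]
 [ 20  18  35  17  28  31  31  31  24  26  27   8  24  24   7  33  73 110
  129]
 [ 28  25  31  25  26  22  33  34  28  28  12  24  11   2  11  48  94 117
  125]
 [ 21  29  34  30  30  23  23  29  22  25  10  21  20  21  31  74 111 128
  132]
 [ 27  35  24  33  30  34  27  20  20  15  16  16   8  16  56  95 123 134
  130]
 [ 33  35  27  32  33  25  15  24  19  13  21   7  12  45  85 115 128 127
  128]
 [ 23  24  27  26  20  17  21  10  16  23  10  18  28  68 105 122 130 127
  132]
 [ 25  23  14  19  22  12  13  15  19  17   9  15  36  78 109 126 134 132
  131]
 [ 24  26   2  18   5  
[... 2113 characters left out ...]
 172 143 131 144 143 129 121 121 120 121 122
  124]
 [242 239 234 211 174 169 173 175 165 158 169 167 147 129 122 121 123 124
  123]
 [238 237 233 217 175 163 167 172 175 173 180 180 169 151 132 123 123 123
  123]
 [232 236 235 224 179 160 158 158 163 166 178 182 181 172 154 132 122 122
  122]
 [218 233 236 228 188 157 138 127 129 140 165 180 183 180 169 146 126 121
  121]
 [186 219 233 233 217 174 133 110 110 128 157 173 179 175 159 140 125 121
  121]
 [168 188 219 231 232 215 170 138 135 146 160 163 159 152 138 127 122 122
  123]
 [169 167 183 212 231 233 217 178 157 155 153 146 134 127 123 123 122 123
  120]
 [176 170 167 178 211 230 229 206 162 143 131 125 117 114 117 121 122 120
  118]]
```

View pics/c6.png

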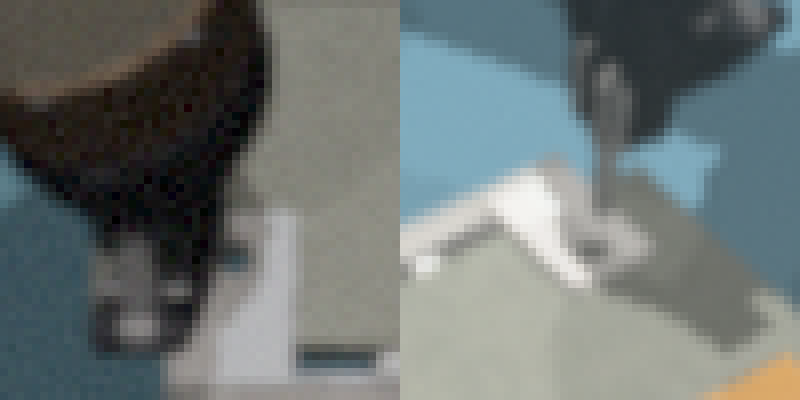

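The scene crop shows the shank tip at about (285.2,188.7) just above the ear and the hole at (283.5,193.7). The gripper nearly hides the hole in the top view. Now the offset between the shank axis and the hole.

```bash
python3 -c "
from h import *
P=arm.read_state()['position']; print(P)
hole=np.array([283.5,193.75])
W=[]
p,d=arm.get_image('scene'); g=cv2.cvtColor(p,cv2.COLOR_BGR2GRAY).astype(float)
for v in range(182,188):
    bg=165; w=np.clip(160-g[v,282:288],0,None) ; w=np.where(g[v,282:288]<135,w,w*0.6*(np.arange(6)<3)); print(v,(w*np.arange(282,288)).sum()/w.sum(), g[v,280:290].astype(int))
for z in (154,130,110,108,94): print(z,proj('scene',[P[0],P[1],z])[0].round(2))
print('dpx per mm x,y',proj('scene',[P[0]+1,P[1],94])[0]-proj('scene',[P[0],P[1],94])[0],proj('scene',[P[0],P[1]+1,94])[0]-proj('scene',[P[0],P[1],94])[0])
print('earhole scene',ray('scene',hole,94))
"
```

```text
[582.26934748 102.64096118 154.49544028]
182 285.4675925925926 [158 159 159 153 129 109 110 124 140 145]
183 285.07296849087896 [161 163 161 154 133 113 117 136 147 146]
184 285.450495049505 [172 172 168 154 128 113 114 127 135 127]
185 285.560706401766 [180 179 174 158 125 109 111 115 119 113]
186 285.57714285714286 [180 180 180 164 126 110 113 116 113 111]
187 285.58479532163744 [182 181 182 168 128 111 112 118 118 117]
154 [286.59 179.25]
130 [285.83 185.14]
110 [285.21 189.91]
108 [285.15 190.38]
94 [284.73 193.64]
dpx per mm x,y [0.2066123  0.19342286] [ 0.25513157 -0.13059104]
earhole scene [[580.52745428  99.21377611  94.        ]]
```

>>> {"method": "move_arm", "body": {"moves": [{"gripper": -1,"xyz": [0.14,0.04,0],"angular": [0,0,0.0]},{"gripper": -1,"xyz": [0.14,0.04,0.8],"angular": [0,0,0.0]},{"gripper": -1,"xyz": [0.14,0.04,1.2],"angular": [0,0,0.0]},{"gripper": -1,"xyz": [0.14,0.04,1.6],"angular": [0,0,0.0]},{"gripper": -1,"xyz": [0.14,0.04,1.9],"angular": [0,0,0.0]},{"gripper": -1,"xyz": [0.14,0.04,2.1],"angular": [0,0,0.0]},{"gripper": -1,"xyz": [0.14,0.04,2.1],"angular": [0,0,0.0]}]}}

```text
clock: 5.82
position: [582.0, 100.1, 132.7]
ee_rot: [-0.703, 0.711, 0.0, -0.0]
contact_force: [-0.1, 0.7, -1.2]
gripper_width: 14.0
```

>>> {"method": "move_arm", "body": {"moves": [{"gripper": -1,"xyz": [0,0,0.4],"angular": [0,0,0.0]},{"gripper": -1,"xyz": [0,0,0.8],"angular": [0,0,0.0]},{"gripper": -1,"xyz": [0,0,1.2],"angular": [0,0,0.0]},{"gripper": -1,"xyz": [0,0,1.2],"angular": [0,0,0.0]}]}}

```text
clock: 6.32
position: [581.8, 100.2, 120.3]
ee_rot: [-0.703, 0.711, 0.0, -0.0]
contact_force: [0.8, 0.3, -0.8]
gripper_width: 13.8
```

>>> {"method": "move_arm", "body": {"moves": [{"gripper": -1,"xyz": [0,0,0.5],"angular": [0,0,0.0]},{"gripper": -1,"xyz": [0,0,1.0],"angular": [0,0,0.0]},{"gripper": -1,"xyz": [0,0,1.5],"angular": [0,0,0.0]},{"gripper": -1,"xyz": [0,0,1.8],"angular": [0,0,0.0]},{"gripper": -1,"xyz": [0,0,2.0],"angular": [0,0,0.0]},{"gripper": -1,"xyz": [0,0,2.1],"angular": [0,0,0.0]},{"gripper": -1,"xyz": [0,0,2.15],"angular": [0,0,0.0]},{"gripper": -1,"xyz": [0,0,2.15],"angular": [0,0,0.0]}]}}

```text
clock: 7.32
position: [582.0, 100.2, 99.4]
ee_rot: [-0.703, 0.711, -0.0, 0.0]
contact_force: [0.3, -0.4, -0.9]
gripper_width: 14.1
```

>>> {"method": "move_arm", "body": {"moves": [{"gripper": -1,"xyz": [0,0,0.1],"angular": [0,0,0.0]},{"gripper": -1,"xyz": [0,0,0.2],"angular": [0,0,0.0]},{"gripper": -1,"xyz": [0,0,0.3],"angular": [0,0,0.0]},{"gripper": -1,"xyz": [0,0,0.3],"angular": [0,0,0.0]}]}}

```text
clock: 7.82
position: [582.2, 100.2, 98.3]
ee_rot: [-0.703, 0.711, -0.0, 0.0]
contact_force: [-3.5, -0.3, 8.2]
gripper_width: 14.0
```

>>> {"method": "move_arm", "body": {"moves": [{"gripper": 0,"xyz": [0,0,0.1],"angular": [0,0,0.0]},{"gripper": 0,"xyz": [0,0,0.1],"angular": [0,0,0.0]},{"gripper": 0,"xyz": [0,0,0.1],"angular": [0,0,0.0]},{"gripper": 0,"xyz": [0,0,0.1],"angular": [0,0,0.0]},{"gripper": 0,"xyz": [0,0,-2],"angular": [0,0,0.0]},{"gripper": 0,"xyz": [0,0,-6],"angular": [0,0,0.0]},{"gripper": 0,"xyz": [0,0,-11],"angular": [0,0,0.0]},{"gripper": 0,"xyz": [0,0,-12],"angular": [0,0,0.0]},{"gripper": 0,"xyz": [0,0,-12],"angular": [0,0,0.0]}]}}

```text
clock: 8.95
position: [582.0, 100.3, 216.7]
ee_rot: [-0.703, 0.711, -0.0, 0.001]
contact_force: [0.3, 0.3, -1.0]
gripper_width: 42.5
```

```bash
python3 -c "
from h import *
delta([424.2,-336.5,215],-105.5)"
```

```text
pos [581.99 100.32 216.71] yaw -90.7 F [ 0.26  0.35 -1.02] w 42.5 t 8.95 z [ 1.e-03  9.e-04 -1.e+00]
-> [424.2, -336.5, 215] [43.87 15.24  0.11] [-0.0009  0.0011  0.2583]
```

>>> {"method": "move_arm", "body": {"moves": [{"gripper": 0,"xyz": [43.87,15.24,0],"angular": [0,0,0.258]},{"gripper": 0,"xyz": [43.87,15.24,0],"angular": [0,0,0.258]},{"gripper": 0,"xyz": [43.87,15.24,0],"angular": [0,0,0.258]},{"gripper": 0,"xyz": [43.87,15.24,0],"angular": [0,0,0.258]},{"gripper": 0,"xyz": [43.87,15.24,0],"angular": [0,0,0.258]},{"gripper": 0,"xyz": [43.87,15.24,0],"angular": [0,0,0.258]},{"gripper": 0,"xyz": [43.87,15.24,0],"angular": [0,0,0.258]},{"gripper": 0,"xyz": [43.87,15.24,8],"angular": [0,0,0.258]},{"gripper": 0,"xyz": [43.87,15.24,8],"angular": [0,0,0.258]},{"gripper": 0,"xyz": [43.87,15.24,8],"angular": [0,0,0.258]}]}}

```text
clock: 10.2
position: [421.8, -336.2, 132.8]
ee_rot: [-0.605, 0.796, 0.004, -0.002]
contact_force: [0.2, -0.2, 0.4]
gripper_width: 43.0
```

```bash
python3 -c "
from h import *
delta([424.2,-336.5,54],-105.5)
p,d=arm.get_image('scene'); q,_=arm.get_image('top'); cv2.imwrite('pics/c7.png',np.hstack([crop(p,95,180,70,80,5),crop(p,255,165,50,50,8),])if 0 else np.hstack([crop(p,95,180,70,80,5),crop(p,260,165,50,50,8)]))
np.savez('t1.npz',p=q,d=_); np.savez('s1.npz',p=p,d=d)
c=cloud('top',_); m=(c[...,2]>110)&(c[...,2]<135)&(abs(c[...,0]-582)<15)&(abs(c[...,1]-101)<15); print('pin top',m.sum(),c[m].mean(0) if m.any() else 0, c[m][:,2])"
```

```text
pos [ 421.82 -336.21  132.76] yaw -105.57 F [ 0.22 -0.18  0.42] w 43.0 t 10.2 z [-0.0074  0.0034 -1.    ]
-> [424.2, -336.5, 54] [-0.03 -0.3   7.87] [ 0.0081  0.0013 -0.0012]
pin top 39 [581.26224909 100.75344752 122.32301879] [123.77527444 124.66434689 123.22307339 123.95862626 124.36042707
 122.72872002 123.85532217 123.50379778 125.07988389 124.32825717
 124.35476236 121.82642221 125.22269871 123.66783731 124.66179824
 123.81135237 126.63077668 125.46657062 123.86275342 125.20428939
 123.30212213 125.58408182 124.31405728 123.23600415 123.61783348
 110.52705801 121.94787395 126.22102134 125.05396417 125.6624177
 124.36821141 117.63168368 122.62780228 122.71585055 121.38443935
 113.91106111 110.43270623 113.62065242 110.25190152]
```

View pics/c7.png

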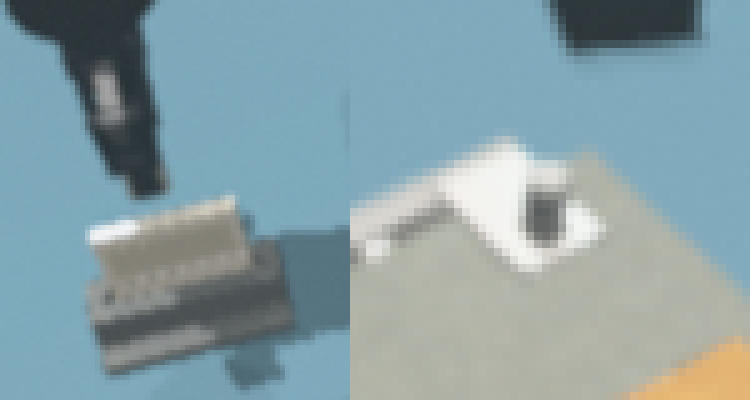

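The pin is seated, with its top at about z 124 (94+30) in the top-view depth. The open gripper is above the holder, so I'll go down and grip.

>>> {"method": "move_arm", "body": {"moves": [{"gripper": 0,"xyz": [0,-0.15,3],"angular": [0,0,0]},{"gripper": 0,"xyz": [0,-0.15,6],"angular": [0,0,0]},{"gripper": 0,"xyz": [0,-0.15,7.8],"angular": [0,0,0]},{"gripper": 0,"xyz": [0,-0.15,7.8],"angular": [0,0,0]},{"gripper": 0,"xyz": [0,-0.15,7.8],"angular": [0,0,0]}]}}

```text
clock: 10.92
position: [427.1, -337.2, 59.8]
ee_rot: [-0.606, 0.795, -0.001, 0.001]
contact_force: [0.2, -1.1, 1.0]
gripper_width: 42.8
```

>>> {"method": "move_arm", "body": {"moves": [{"gripper": -1,"xyz": [0,0,0],"angular": [0,0,0]},{"gripper": -1,"xyz": [0,0,0],"angular": [0,0,0]},{"gripper": -1,"xyz": [0,0,0],"angular": [0,0,0]},{"gripper": -1,"xyz": [0,0,0],"angular": [0,0,0]},{"gripper": -1,"xyz": [0,0,0],"angular": [0,0,0]}]}}

```text
clock: 11.55
position: [426.2, -337.2, 59.4]
ee_rot: [-0.606, 0.796, -0.001, 0.0]
contact_force: [-0.9, 0.8, 6.1]
gripper_width: 8.9
```

>>> {"method": "move_arm", "body": {"moves": [{"gripper": -1,"xyz": [0,0,-1],"angular": [0,0,0]},{"gripper": -1,"xyz": [0,0,-3],"angular": [0,0,0]},{"gripper": -1,"xyz": [0,0,-7],"angular": [0,0,0]},{"gripper": -1,"xyz": [0,0,-11],"angular": [0,0,0]},{"gripper": -1,"xyz": [0,0,-12.5],"angular": [0,0,0]},{"gripper": -1,"xyz": [0,0,-12.5],"angular": [0,0,0]}]}}

```text
clock: 12.3
position: [425.9, -337.0, 183.8]
ee_rot: [-0.605, 0.796, -0.001, 0.001]
contact_force: [0.7, 1.4, -1.4]
gripper_width: 9.3
```

```bash
python3 -c "
from h import *
delta([548.3,-5,183],-90.7)"
```

```text
pos [ 425.9  -337.01  183.83] yaw -105.49 F [ 0.74  1.43 -1.45] w 9.3 t 12.3 z [ 1.7e-03 -2.0e-04 -1.0e+00]
-> [548.3, -5, 183] [-35.26  -2.93   0.1 ] [-0.0017  0.     -0.2581]
```

>>> {"method": "move_arm", "body": {"moves": [{"gripper": -1,"xyz": [-5,-0.42,0],"angular": [0,0,-0.04]},{"gripper": -1,"xyz": [-10,-0.83,0],"angular": [0,0,-0.08]},{"gripper": -1,"xyz": [-15,-1.25,0],"angular": [0,0,-0.12]},{"gripper": -1,"xyz": [-20,-1.66,0],"angular": [0,0,-0.16]},{"gripper": -1,"xyz": [-25,-2.08,0],"angular": [0,0,-0.2]},{"gripper": -1,"xyz": [-30,-2.5,0],"angular": [0,0,-0.23]},{"gripper": -1,"xyz": [-34,-2.8,0],"angular": [0,0,-0.258]},{"gripper": -1,"xyz": [-35.26,-2.93,1],"angular": [0,0,-0.258]},{"gripper": -1,"xyz": [-35.26,-2.93,2],"angular": [0,0,-0.258]},{"gripper": -1,"xyz": [-35.26,-2.93,2],"angular": [0,0,-0.258]}]}}

```text
clock: 13.55
position: [546.4, -6.3, 161.2]
ee_rot: [-0.702, 0.712, 0.001, -0.002]
contact_force: [0.1, -0.0, -0.4]
gripper_width: 9.3
```

```bash
python3 -c "
from h import *
delta([548.3,-5,160],-90.7)
p,d=arm.get_image('scene'); q,e=arm.get_image('top'); cv2.imwrite('pics/c8.png',np.hstack([crop(p,200,150,80,80,5),crop(q,215,145,80,80,5)]))
np.savez('t2.npz',p=q,d=e); np.savez('s2.npz',p=p,d=d)"
```

```text
pos [546.36  -6.27 161.21] yaw -90.77 F [ 0.11 -0.04 -0.43] w 9.3 t 13.55 z [-0.0048 -0.001  -1.    ]
-> [548.3, -5, 160] [-0.13 -0.19  0.12] [ 0.0048 -0.0011 -0.0013]
```

View pics/c8.png

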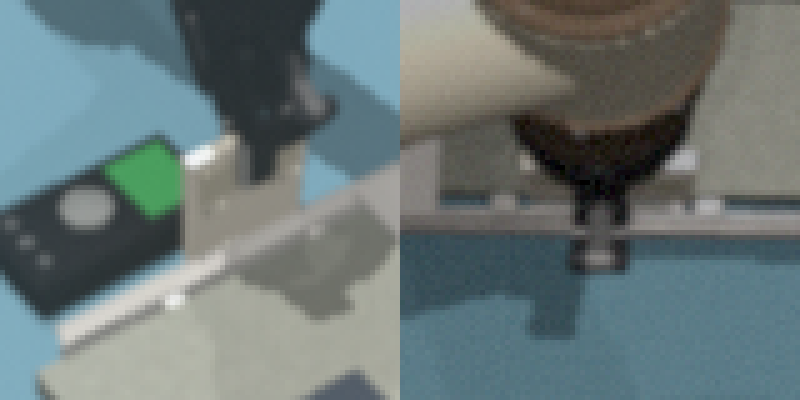

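The holder hangs over the rail. In the scene crop its lower corners are near (237,202) and (260,191). In the top view the stops are at about (235.7,185) and (276.5,185.5). I'll check these against predictions.

```bash
python3 -c "
from h import *
P=arm.read_state()['position']; print(P)
for x,y,z in((P[0],P[1]-40,P[2]-49.4),(P[0],P[1]+40,P[2]-49.4),(P[0],P[1]-40,P[2]+30.6),(P[0],P[1]+40,P[2]+30.6)):
  print('scene',proj('scene',[x,y,z])[0].round(1),'top',proj('top',[x,y,z])[0].round(1))
q=np.load('t2.npz')['p']; e=np.load('t2.npz')['d']; p=np.load('s2.npz')['p']
g=cv2.cvtColor(q,cv2.COLOR_BGR2GRAY).astype(int); print('top L'); print(g[173:190,228:246]); print('top R'); print(g[173:190,264:284])
g=cv2.cvtColor(p,cv2.COLOR_BGR2GRAY).astype(int); print('sc');print(g[176:206:1,232:246])
c=cloud('top',e)
for v in range(174,183): print(v,c[v,240].round(0),c[v,272].round(0))
"
```

```text
[547.53233179  -6.26542126 162.90395663]
scene [237.8 202.3] top [273.  184.1]
scene [260.1 191.4] top [240.7 183.8]
scene [237.7 182.3] top [274.2 176.7]
scene [261.2 171.4] top [238.8 176.4]
top L
[[ 81  84  79  82  84  84  83  84  85  89  61  34  19  19  21  32  27  21]
 [ 82  84  88  82  86  83  82  87  93  92  73  61  47  16  22  26  24  29]
 [ 85  88  87  86  84  85  89  87  98  92  86  97  79  40  20   4  20  22]
 [ 81  85  86  86  88  90  92  98  95  88  98 125 116  71  25  12  29  18]
 [ 85  82  86  87  87  94  94  95  97  91 100 137 142 110  64  21   5   7]
 [ 86  84  87  86  87  90  90  94  95  92  98 132 144 124  86  48  25  12]
 [ 85  88  86  87  86  86  93  94  93  96  96 104 104  97  81  59  41  22]
 [ 83  86  83  87  83  90  92  90  90  94  92  89  83  79  77  75  59  41]
 [ 90  86  86  88  87  85  88  89  94  92  93  88  88  75  79  70  75  66]
 [ 84  82  82  84  78  79  84  90  90  88  87  84  87  83  78  83  80  78]
 [ 68  68  65  65  68  80  87  98  97  90  76  71  79  81  83  81  81  84]
 [ 60  62  62  56  68  94 118 123 122 113  84  65  65  78  77  78  83  82]
 
[... 3242 characters left out ...]
64]
 [ 53  62  77 105 130 142 142 142 145 157 165 183 180 163]
 [ 77  96 112 136 150 153 155 159 160 182 191 200 192 166]
 [113 133 145 158 173 177 186 191 189 201 205 205 190 159]
 [147 161 174 182 195 199 206 209 207 207 203 196 168 139]
 [178 188 197 201 207 210 213 213 207 198 174 160 138 126]
 [199 204 208 210 213 213 209 204 180 160 138 130 130 136]]
174 [522.  23. 323.] [579. -44.  90.]
175 [522.  24. 314.] [551. -41. 193.]
176 [523.  25. 301.] [549. -41. 192.]
177 [546.  31. 195.] [547. -41. 194.]
178 [544.  31. 194.] [545. -41. 193.]
179 [543.  31. 187.] [542. -41. 194.]
180 [542.  32. 180.] [542. -42. 182.]
181 [543.  32. 165.] [542. -42. 173.]
182 [543.  33. 155.] [543. -42. 160.]
```

>>> {"method": "move_arm", "body": {"moves": [{"gripper": -1,"xyz": [-0.18,-0.13,0],"angular": [0,0,0]},{"gripper": -1,"xyz": [-0.18,-0.13,0.8],"angular": [0,0,0]},{"gripper": -1,"xyz": [-0.18,-0.13,1.4],"angular": [0,0,0]},{"gripper": -1,"xyz": [-0.18,-0.13,1.8],"angular": [0,0,0]},{"gripper": -1,"xyz": [-0.18,-0.13,2.1],"angular": [0,0,0]},{"gripper": -1,"xyz": [-0.18,-0.13,2.4],"angular": [0,0,0]},{"gripper": -1,"xyz": [-0.18,-0.13,2.4],"angular": [0,0,0]}]}}

```text
clock: 14.52
position: [549.3, -3.2, 139.1]
ee_rot: [-0.703, 0.711, 0.0, -0.0]
contact_force: [1.0, 0.1, -1.2]
gripper_width: 8.9
```

>>> {"method": "move_arm", "body": {"moves": [{"gripper": -1,"xyz": [0,0,0.3],"angular": [0,0,0]},{"gripper": -1,"xyz": [0,0,0.6],"angular": [0,0,0]},{"gripper": -1,"xyz": [0,0,0.9],"angular": [0,0,0]},{"gripper": -1,"xyz": [0,0,1.2],"angular": [0,0,0]},{"gripper": -1,"xyz": [0,0,1.2],"angular": [0,0,0]}]}}

```text
clock: 15.15
position: [549.2, -3.3, 127.0]
ee_rot: [-0.703, 0.711, 0.0, -0.0]
contact_force: [-0.1, 0.6, -0.4]
gripper_width: 8.9
```

>>> {"method": "move_arm", "body": {"moves": [{"gripper": -1,"xyz": [0,0,0.4],"angular": [0,0,0]},{"gripper": -1,"xyz": [0,0,0.7],"angular": [0,0,0]},{"gripper": -1,"xyz": [0,0,0.95],"angular": [0,0,0]},{"gripper": -1,"xyz": [0,0,0.95],"angular": [0,0,0]}]}}

```text
clock: 15.65
position: [549.2, -3.3, 117.5]
ee_rot: [-0.703, 0.711, 0.0, -0.0]
contact_force: [0.5, -0.3, -0.2]
gripper_width: 8.7
```

>>> {"method": "move_arm", "body": {"moves": [{"gripper": -1,"xyz": [0,0,0.15],"angular": [0,0,0]},{"gripper": -1,"xyz": [0,0,0.3],"angular": [0,0,0]},{"gripper": -1,"xyz": [0,0,0.3],"angular": [0,0,0]}]}}

```text
clock: 16.02
position: [549.6, -3.2, 115.2]
ee_rot: [-0.703, 0.711, -0.0, 0.0]
contact_force: [-1.7, 0.1, 1.3]
gripper_width: 9.2
```

>>> {"method": "move_arm", "body": {"moves": [{"gripper": -1,"xyz": [0,0,0.2],"angular": [0,0,0]},{"gripper": -1,"xyz": [0,0,0.4],"angular": [0,0,0]},{"gripper": -1,"xyz": [0,0,0.5],"angular": [0,0,0]},{"gripper": -1,"xyz": [0,0,0.5],"angular": [0,0,0]}]}}

```text
clock: 16.52
position: [549.7, -3.2, 110.4]
ee_rot: [-0.703, 0.711, -0.0, 0.0]
contact_force: [-1.8, 0.6, 6.3]
gripper_width: 8.8
```

>>> {"method": "move_arm", "body": {"moves": [{"gripper": -1,"xyz": [0,0,0.1],"angular": [0,0,0]},{"gripper": -1,"xyz": [0,0,0.2],"angular": [0,0,0]},{"gripper": -1,"xyz": [0,0,0.2],"angular": [0,0,0]}]}}

```text
clock: 16.9
position: [549.7, -3.3, 108.6]
ee_rot: [-0.703, 0.711, -0.0, 0.0]
contact_force: [-2.5, 1.3, 7.1]
gripper_width: 9.3
```

>>> {"method": "move_arm", "body": {"moves": [{"gripper": -1,"xyz": [0,0,0.1],"angular": [0,0,0]},{"gripper": -1,"xyz": [0,0,0.1],"angular": [0,0,0]},{"gripper": -1,"xyz": [0,0,0.1],"angular": [0,0,0]}]}}

```text
clock: 17.27
position: [549.7, -3.2, 107.8]
ee_rot: [-0.703, 0.711, -0.0, 0.0]
contact_force: [-2.9, 1.3, 8.4]
gripper_width: 8.9
```

>>> {"method": "move_arm", "body": {"moves": [{"gripper": -1,"xyz": [0,0,0.1],"angular": [0,0,0]},{"gripper": -1,"xyz": [0,0,0.1],"angular": [0,0,0]},{"gripper": -1,"xyz": [0,0,0.1],"angular": [0,0,0]}]}}

```text
clock: 17.65
position: [549.7, -3.2, 107.3]
ee_rot: [-0.703, 0.711, -0.0, 0.0]
contact_force: [-3.9, 1.3, 9.9]
gripper_width: 9.3
```

>>> {"method": "move_arm", "body": {"moves": [{"gripper": -1,"xyz": [0,0.05,0.1],"angular": [0,0,0]},{"gripper": -1,"xyz": [0,0.05,0.1],"angular": [0,0,0]},{"gripper": -1,"xyz": [0,0.05,0.1],"angular": [0,0,0]}]}}

```text
clock: 18.02
position: [549.7, -3.2, 107.2]
ee_rot: [-0.703, 0.711, -0.001, 0.001]
contact_force: [-4.0, 0.8, 14.2]
gripper_width: 9.2
```

>>> {"method": "move_arm", "body": {"moves": [{"gripper": -1,"xyz": [0,0,0.1],"angular": [0,0,0]},{"gripper": -1,"xyz": [0,0,0.1],"angular": [0,0,0]},{"gripper": -1,"xyz": [0,0,0.1],"angular": [0,0,0]}]}}

```text
clock: 18.4
position: [549.8, -3.2, 107.1]
ee_rot: [-0.703, 0.711, -0.001, 0.001]
contact_force: [-5.4, 1.9, 17.8]
gripper_width: 8.8
```

>>> {"method": "move_arm", "body": {"moves": [{"gripper": -1,"xyz": [0,0,-0.06],"angular": [0,0,0]},{"gripper": -1,"xyz": [0,0,-0.06],"angular": [0,0,0]},{"gripper": -1,"xyz": [0,0,-0.06],"angular": [0,0,0]}]}}

```text
clock: 18.77
position: [549.7, -3.2, 107.2]
ee_rot: [-0.703, 0.711, -0.001, 0.001]
contact_force: [-5.3, 1.0, 16.5]
gripper_width: 9.0
```

```bash
python3 -c "
from h import *
delta([548.3,-5,107],-90.7)
p,d=arm.get_image('scene'); q,e=arm.get_image('top'); cv2.imwrite('pics/c9.png',np.hstack([crop(p,195,140,110,100,4),crop(q,200,130,90,100,4)]))
c=cloud('top',e)
for nm,X in(('pin',(582,101)),('holder+y',(549,30)),('holder-y',(549,-40))):
  m=(c[...,2]>110)&(c[...,2]<150)&(abs(c[...,0]-X[0])<9)&(abs(c[...,1]-X[1])<9); print(nm,m.sum(),np.median(c[m],0) if m.any() else 0)"
```

```text
pos [549.72  -3.23 107.15] yaw -90.62 F [-5.3   0.97 16.54] w 9.0 t 18.775 z [ 2.5e-03 -5.0e-04 -1.0e+00]
-> [548.3, -5, 107] [0.18 0.14 0.01] [-0.0025 -0.0004  0.0014]
pin 0 0
holder+y 13 [545.27453334  34.57198786 124.43706682]
holder-y 28 [546.53822707 -36.2225987  136.82272146]
```

View pics/c9.png

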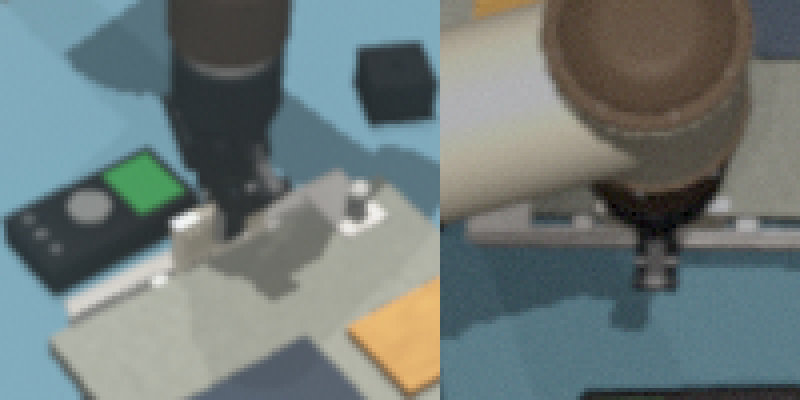

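The last view shows the holder upright behind the lip between the stops, its top at about z 137 (home is 138). The pin is seated in the ear and the meter has not been touched.

```bash
python3 -c "
from bench import arm
print(arm.job_done())"
```

```text
the job is handed in; nothing more can be done
None
```

I put the lock pin fully through the ear and shelf hole and let it go. I then pressed the label holder home in the bay and handed the job in while still holding it there, upright. The robot's clock stood at about 19 s of the 59 s allowed.

- **Pin:** it went down with no resistance until the shoulder met the ear at about 8 N. After release, the top-view depth put its top at about z 124, as expected for a fully seated pin. In the final picture the gripper hides the pin from the top camera, so that last depth check found nothing. The scene view still shows it seated.
- **Holder:** it met the strip at TCP z of about 116 and stopped firmly at 107.1, which is 9 mm of travel. The force was about 10 N at the stop. I went to 17.8 N to confirm it and eased back only slightly, to about 16.5 N. Its top measured about z 137 at the -y end (138 expected). The depth reading at the +y end was only 124, probably because the arm partly hides it.
- **Disagreements:** the two cameras differed by 2–5 mm, so I steered by their average and by where the grips actually centred. The gripper read 14 mm on the 16 mm pin and 9 mm on the 10 mm holder, but both grips held. A sideways force of about 5 N along x remained at the end.
- **Bystanders:** the last picture shows the meter in place. I did not re-check the tray and heatsink at the end, but the arm stayed clear of both.

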